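# Show a vial rack's code to the bench reader with an inspection mirror

## Task

Slide the vial rack along the bench, without lifting it, until it stands square against the upstand of the code reader's stand with its ends level with the upstand's ends. Then pick up the inspection mirror and hold it on the reader's level line of sight straight above the rack's code plate, angled so that the reader sees the code plate in the middle of the mirror. Finish still holding the mirror there, steady and touching nothing but the gripper, with the rack still in place and everything else on the bench left alone.

Things in the scene. Friction and masses are not known exactly. Their poses are not given: they have to be found in the camera images.
- reader: Fixed code reader: grey footplate 128 mm wide with an upstand (128 wide, 22 high) on the rack's side, a post 223 mm high, a beige camera housing 56x60x46 mm, centre 191 mm up, round black lens. Origin: on the bench where the middle of the rack's underside belongs. +x: level, towards the stand (upstand's face at 43 mm, post at 205 mm); the reader looks level along -x. Place and yaw vary.
- reader_lens (a point): Centre of the reader's lens: 124 mm along the reader's x from its origin, 191 mm above the bench. Axes as reader.
- view (a point): Imaginary point where the middle of the mirror's face belongs: on the reader's line of sight, 150 mm in front of the lens and 150 mm straight above the code plate of the rack at home; 26 mm on the -x side of reader's origin, 191 mm above the bench. z axis: the way the mirror's face must look, 45 degrees down from level towards the lens. y axis: the reader's y.
- rack: Loose milky white rack of blue-capped vials (fixed in it): 86 mm (x) by 128 mm (y), 40 mm high, caps to 51 mm; 0.4 to 0.8 kg. Origin: middle of its underside. Vials on the +x side, a flat strip with the code plate along the -x side. Starts 10 to 15 cm before its home, up to 45 mm off sideways and 0.3 rad askew; at home its axes match reader's and its +x long side bears on the upstand.
- rack_code (a point): Middle of the code plate, a 28 mm square white plate with a black pattern facing up: 26 mm on the -x side of the rack's middle, 41 mm above its underside. Axes as rack.
- mirror: Loose inspection mirror lying on the bench, 240 mm long, 0.16 kg: straight-sided black handle 110 long, 16 wide, 20 high, then a thin steel shaft along +x to a hinge with the round mirror head. Origin: underside of the handle, 25 mm behind its front end, near the centre of mass (grip here). +x to the head, z up. Hinge: 105 mm along x, 12 mm above the underside.
- mirror_face (a point): Middle of the mirror's reflecting face (round head 68 mm across, 4 mm thick, black back). z axis: out of the face; at hinge angle 0 it points 45 degrees forward and down, the head rising forward from the hinge. It lies 38 mm from the hinge along the point's -x axis (26.9 mm ahead and 26.9 mm above at angle 0). y axis: the mirror's y.
- mirror_head (a joint): Angle (rad) of the stiff friction hinge of the mirror head, about the handle's y. 0: head at 45 degrees to the handle; positive: steeper (head 45 degrees + angle above the handle's line, face looking 45 degrees - angle below it). Varies from -0.3 to 0.3; stays put unless knocked (0.12 N m), so the handle is tilted to make up for it.
- carousel: Bystander: black round vial carousel with a lobed knob, 168 mm across, 68 mm high. Origin under its middle.
- wash_bottle: Bystander: amber bottle, 72 mm across, 145 mm high. Origin under its middle.
- vial_a: Bystander: single standing blue-capped amber vial, 12 mm across, 33 mm high. Origin under its middle.
- vial_b: Bystander: another such vial.
- cap_box: Bystander: clear open box of vial caps, 90 x 70 x 35 mm. Origin under its middle.
- crimper: Bystander: hand crimper lying flat, 200 mm long, 12 mm high.
- beaker: Bystander: glass beaker, 66 mm across, 85 mm high. Origin under its middle.
Things that resemble listed ones, but are neither listed nor needed, are in the scene too. What is shaped like the rack but yellow is not meant.

How it is judged (in metres and radians):
On the way, in this order (a step that is already met when the one before it is completed fails the run):
1. the rack stands home against the upstand, square and centred (x of rack in the frame of reader above -0.005 m and y of rack in the frame of reader between -0.01 and 0.01 m and angle between the x axis of rack and the x axis of reader, either way round below 0.08 rad and linear speed of rack below 0.02 m/s), for 0.2 s.
2. the mirror is up in the gripper (height (world z) of mirror above 0.05 m and contact force between mirror and the fingers above 1 N), for 0.2 s.
At the end, for the whole second after the job is handed in: Rack on the bench, within 6 mm of the upstand, 10 mm of centred, 0.08 rad of square. Mirror held still by the fingers, touching neither rack nor reader, the middle of its face within 14 mm of the view point, facing within 0.1 rad of the view direction, bright side to lens and code (x of rack in the frame of reader above -0.006 m and y of rack in the frame of reader between -0.01 and 0.01 m and angle between the x axis of rack and the x axis of reader, either way round below 0.08 rad and height (world z) of rack below 0.006 m and distance between mirror_face and view below 0.014 m and angle between the z axis of mirror_face and the z axis of view, either way round below 0.1 rad and z of each of reader_lens, rack_code in the frame of mirror_face above 0.05 m and contact force between mirror and the fingers above 1 N and contact force between mirror and rack below 0.1 N and contact force between mirror and reader below 0.1 N and linear speed of mirror below 0.02 m/s and angular speed of mirror below 0.15 rad/s); the arm keeps its last pose, push and grip.
It fails at once if the rack of vials is lifted or tipped (height (world z) of rack above 0.012 m or angle between rack's own z axis and vertical above 0.15 rad).
It fails at once if a bystander is shoved or knocked over (distance of any of carousel, wash_bottle, vial_a, vial_b, cap_box, crimper, beaker from where it was at the start of the episode above 0.025 m or angle between any of vial_a, vial_b's own z axis and vertical above 0.8 rad).
It also fails if it takes over 64 s, if anything falls off the work surface, if the arm or the gripper's body presses on something with over 40 N, if the wrist force passes 120 N, or if a joint passes its speed limit or range.

## Robot

A 6-joint arm with a two-finger parallel gripper is mounted at the origin on the work surface. World frame = base frame: x ahead of the robot, y to its left, z up, the work surface at z = 0. Lengths are in mm, angles in degrees, forces in N, time in s.
With the tool pointing down it reaches from about 275 to 825 mm from the base axis. Payload 5.2 kg.
Tool frame: the origin (TCP) lies midway between the tips of the shut fingers; the grasp point (between the pads) lies 19 mm behind it; z points along the fingers, y is the line along which they close (so a half turn about z gives the same grasp; the last joint's range is limited). The gripper opens to 93 mm and grips with 3 to 60 N. Pads are 15 mm wide; open, the fingers measure 128 mm over their backs; the gripper's body (75 mm by 188 mm) begins 65 mm behind the grasp point.
Start: joints at [-75.791, 14.817, 87.949, -0, 77.235, -11.62], TCP at [239.648, -495.049, 218.653] pointing down, gripper open.
Joint ranges: [-179.93, 179.93], [-52.35, 119.4], [10.71, 147.94], [-69.91, 249.91], [12.55, 155.21], [-178.61, 178.61]. Speed limits (degrees/s): [147.25, 147.25, 180, 180, 180, 180].

## Interface

Orientations are given as [roll, pitch, yaw] about the fixed x, y, z axes, in that order (R = Rz(yaw) Ry(pitch) Rx(roll)).
In Python, from bench import arm gives the robot as it stands.
- The arm moves only by the tool drive_tool, never from a script. Its argument "rows" is a list of rows, each an object with "dp": the shift along the tool's x, y, z in m, a list of three; "rotation": the turn, a rotation vector about the tool's x, y, z in rad, a list of three; "hand": the opening, from -1 (shut) to 1 (fully open). A call has 1 to 12 rows; each row shifts and turns the commanded pose from where the row before left it, along the tool's axes as they then stand; what a row does not reach is not made up. A row lasts 1/12 s, in which the tool goes at most 41.7 mm and 7.16 degrees, less where a joint would pass 70% of its speed; a pose out of reach is approached as far as the arm can. A call is refused whole if a number of a shift passes 0.0417 or a number of a turn 0.125, either way. A call with a gripper value outside its range is refused whole. The fingers move at their own pace and stop on an object; "squeeze" is the grip in N (left out, the last holds). Time passes only in rows, so rows that do not move let the fingers close. It gives the time, the measured TCP pose, the force, the opening and the grip force at its end, in the units of the state.
- arm.sense(): the state, without advancing time (a new reading comes with each control period).
- arm.camera(name): name is "side" or "top" or "wrist"; returns a dict with "image" (384x512x3 uint8, blue, green, red), "fx", "fy", "cx", "cy" (pixels), "k1" (the pictures are not rectified: a ray, as slopes to the right and down, at radius r is drawn at 1 + k1 r^2 times it, then the intrinsics apply), "T" (4x4, takes a point from camera to world coordinates); the wrist camera has in their place "mount" (4x4, takes a point from camera to tool coordinates, whose origin is the TCP and whose axes are the flange's). Camera axes: x right, y down, z forward; pixel columns grow to the right and rows downward; lengths in mm; the calibration is good to about 2 mm. A picture is of the moment at which its call begins: read the wrist's pose just before it. There is no depth.
- arm.close_job(): hands the job in; it is judged then, once.
The state is a dict: "t": time; "joint_pos": joint angles; "dq": joint speeds; "tau": joint torques, N m; "tcp_pos": TCP position; "tcp_rot": TCP orientation; "contact_force": force on the tool from outside, world axes, zero at the start; "moment": the same for the moment, N m; "gripper_width": finger opening in mm; "finger_force": force on a finger pad.
Only numpy, scipy, OpenCV 4.12 (cv2) and the standard library are available. Lean on these libraries where they do the work, as an engineer would, in place of code of your own. Each camera call takes 0.05 s, during which the arm holds its last target. There are 200 camera calls.

## Working session

There is one attempt and no reset: what is moved stays moved. The work goes in short steps, Python scripts to look and compute and a tool call to move; the robot and the scene stay as the last step left them, time stands still between calls to the robot, and variables do not carry over. Pictures are saved under pics/ and viewed, at most 10 in all, crops included, and the job is handed in when it is done.

Besides the shell and the picture viewer there is one more tool, called after ">>>" as a command line: name --argument value ..., lists and objects as JSON in quotes. drive_tool: Moves the arm, as the interface text tells. Its arguments: {"type":"object","properties":{"rows":{"type":"array"},"squeeze":{"type":"number"}},"required":["rows"]}

```bash
mkdir -p pics; cat > h.py <<'E'
import numpy as np, cv2
from scipy.spatial.transform import Rotation as R
from bench import arm
def tool():
    s=arm.sense(); T=np.eye(4); T[:3,:3]=R.from_euler('xyz',s['tcp_rot'],degrees=True).as_matrix(); T[:3,3]=s['tcp_pos']; return T
def cam(n):
    t=tool(); c=arm.camera(n)
    if n=='wrist': c['T']=t@np.array(c['mount'])
    c['T']=np.array(c['T']); return c
def ray(c,uv):
    uv=np.atleast_2d(np.float64(uv)); d=(uv-[c['cx'],c['cy']])/[c['fx'],c['fy']]
    u=d.copy()
    for _ in range(30): u=d/(1+c['k1']*(u**2).sum(1,keepdims=True))
    v=np.c_[u,np.ones(len(u))]@c['T'][:3,:3].T
    return c['T'][:3,3],v
def plane(c,uv,z):
    o,v=ray(c,uv); return o+v*((z-o[2])/v[:,2:3])
def proj(c,P):
    P=np.atleast_2d(P); q=(P-c['T'][:3,3])@c['T'][:3,:3]; s=q[:,:2]/q[:,2:]
    s=s*(1+c['k1']*(s**2).sum(1,keepdims=True)); return s*[c['fx'],c['fy']]+[c['cx'],c['cy']]
E
python3 - <<'E'
from h import *
import pickle
cs={n:cam(n) for n in('top','side','wrist')}
pickle.dump(cs,open('cs.pkl','wb'))
for n,c in cs.items(): print(n,c['fx'],c['cx'],c['cy'],c['k1'],c['T'].round(2).tolist())
cv2.imwrite('pics/top.png',cv2.resize(cs['top']['image'],(800,600)))
cv2.imwrite('pics/side.png',cv2.resize(cs['side']['image'],(800,600)))
print(arm.sense())
E
```

```text
top 382.7338930461024 255.45508402272569 188.07286787811742 -0.09415373867025985 [[0.01, -0.99, 0.17, 319.16], [-1.0, -0.01, -0.01, -39.85], [0.01, -0.17, -0.98, 1368.47], [0.0, 0.0, 0.0, 1.0]]
side 493.34653020648807 260.78620247849165 199.30573431501827 -0.19906026674762745 [[-0.73, -0.41, 0.54, -247.43], [-0.68, 0.43, -0.6, 807.0], [0.01, -0.81, -0.59, 955.01], [0.0, 0.0, 0.0, 1.0]]
wrist 325.6447063861638 256.85705014958114 188.46025461757148 -0.017472846151070576 [[0.44, -0.86, -0.27, 315.58], [-0.9, -0.42, -0.13, -458.5], [-0.0, 0.3, -0.95, 384.25], [0.0, 0.0, 0.0, 1.0]]
{'t': 0.15, 'joint_pos': array([-7.57893453e+01,  1.48497120e+01,  8.79934372e+01, -2.67850232e-03,
        7.72327584e+01, -1.16190544e+01]), 'dq': array([ 0.01836857, -0.13664273, -0.228862  , -0.05617093,  0.00490443,
       -0.01917862]), 'tau': array([ 2.27686214e-03, -4.37643206e+01, -2.84230238e+01,  7.17990543e-02,
        3.78547562e-02, -8.71710222e-05]), 'tcp_pos': array([ 239.54810091, -494.66676615,  218.03092396]), 'tcp_rot': array([-1.79925122e+02, -1.27300891e-02,  2.58302944e+01]), 'contact_force': array([-0.32316652, -0.59490541, -0.05176344]), 'moment': array([-0.02652357, -0.02788742, -0.02730113]), 'finger_force': 0.0, 'gripper_width': 92.83698596621316}
```

View pics/top.png

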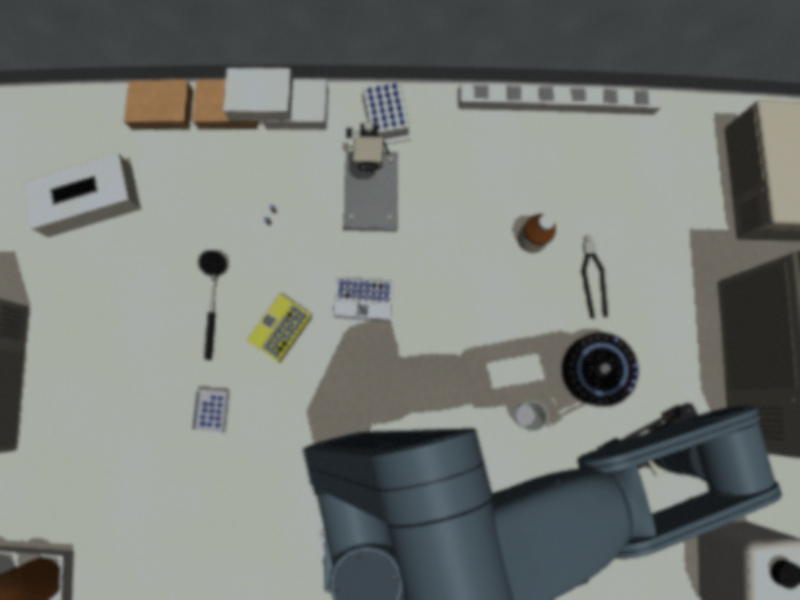

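View pics/side.png

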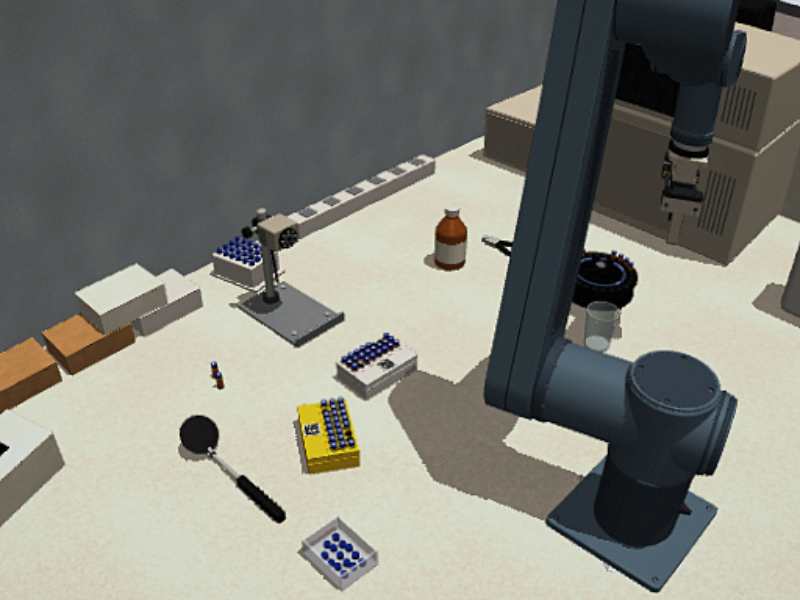

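The top view (800x600) shows these candidates:

| Candidate | Pixel |
|---|---|
| White rack, caps on the reader side | (363,298) |
| Yellow rack | (280,327) |
| White rack behind the reader | (385,108) |
| Cap box | (211,409) |

My choice is (363,298): it is white, with its code plate on the near side. The reader's footplate is at (370,190), with its upstand at row ~228. The mirror runs from handle (210,335) to head (212,263). I'll check this in one crop.

```bash
python3 - <<'E'
from h import *
import pickle
cs=pickle.load(open('cs.pkl','rb')); c=cs['top']
cv2.imwrite('pics/crop.png',cv2.resize(c['image'][80:235,110:310],(800,620),interpolation=cv2.INTER_CUBIC)[:600])
k=512/800
for n,uv,z in [('rack mid',(363,298),40),('code',(362,310),41),('up L',(343,230),22),('up R',(397,230),22),('footL',(345,155),5),('footR',(397,155),5),('mir head',(212,263),30),('hinge',(214,280),12),('hfront',(211,314),20),('hrear',(208,358),20),('vials',(270,215),33),('yellow',(280,327),40),('house',(369,150),214),('bottle',(538,228),100),('beaker',(528,415),85),('carousel',(600,368),68),('box',(211,409),35)]:
    print(n,plane(c,np.array(uv)*k,z).round(0))
E
```

```text
rack mid [[541.  24.  40.]]
code [[514.  26.  41.]]
up L [[704.  75.  22.]]
up R [[706. -51.  22.]]
footL [[898.  76.   5.]]
footR [[899. -50.   5.]]
mir head [[621. 375.  30.]]
hinge [[585. 373.  12.]]
hfront [[504. 373.  20.]]
hrear [[403. 374.  20.]]
vials [[736. 245.  33.]]
yellow [[473. 209.  40.]]
house [[821.  10. 214.]]
bottle [[ 692. -363.  100.]]
beaker [[ 285. -333.   85.]]
carousel [[ 386. -500.   68.]]
box [[290. 356.  35.]]
```

View pics/crop.png

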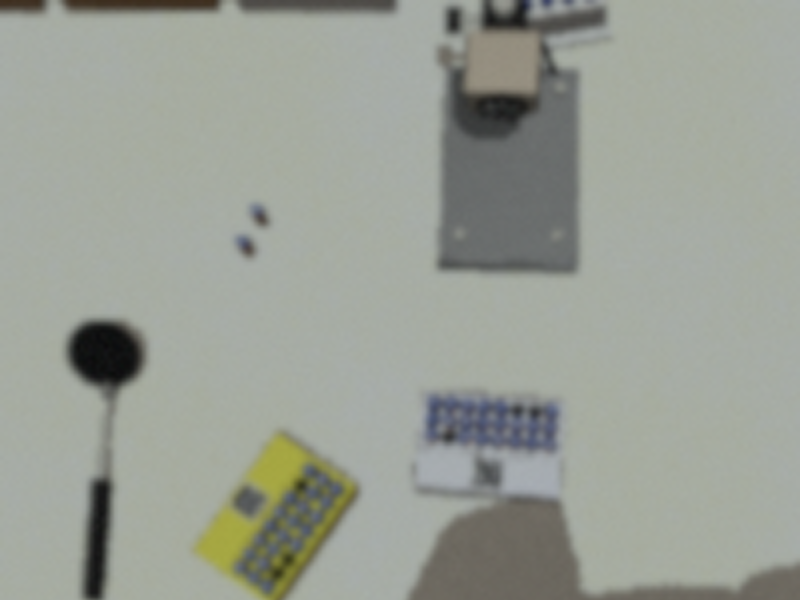

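The crop confirms it: the white rack is at (488,445) with its caps towards the reader and its code plate on the near side. The yellow one is at (275,515). Next I'll move to look down at the rack and the upstand.

>>> drive_tool --rows '[{"dp": [0, 0, -0.03], "rotation": [0, 0, 0.1127], "hand": 1}, {"dp": [0, 0, -0.03], "rotation": [0, 0, 0.1127], "hand": 1}, {"dp": [0, 0, -0.03], "rotation": [0, 0, 0.1127], "hand": 1}, {"dp": [0, 0, -0.03], "rotation": [0, 0, 0.1127], "hand": 1}, {"dp": [0.015, -0.026, 0], "rotation": [0, 0, 0], "hand": 1}, {"dp": [0.015, -0.026, 0], "rotation": [0, 0, 0], "hand": 1}, {"dp": [0.015, -0.026, 0], "rotation": [0, 0, 0], "hand": 1}, {"dp": [0.015, -0.026, 0], "rotation": [0, 0, 0], "hand": 1}, {"dp": [0.015, -0.026, 0], "rotation": [0, 0, 0], "hand": 1}, {"dp": [0.015, -0.026, 0], "rotation": [0, 0, 0], "hand": 1}, {"dp": [0.015, -0.026, 0], "rotation": [0, 0, 0], "hand": 1}, {"dp": [0.015, -0.026, 0], "rotation": [0, 0, 0], "hand": 1}]'

```text
t: 1.15
tcp_pos: [360.0, -285.6, 338.5]
tcp_rot: [-180.0, 0.0, -0.0]
contact_force: [1.0, 0.2, 0.2]
gripper_width: 93.2
finger_force: 0.0
```

>>> drive_tool --rows '[{"dp": [0.015, -0.026, 0], "rotation": [0, 0, 0], "hand": 1}, {"dp": [0.015, -0.026, 0], "rotation": [0, 0, 0], "hand": 1}, {"dp": [0.015, -0.026, 0], "rotation": [0, 0, 0], "hand": 1}, {"dp": [0.015, -0.026, 0], "rotation": [0, 0, 0], "hand": 1}, {"dp": [0.015, -0.026, 0], "rotation": [0, 0, 0], "hand": 1}, {"dp": [0.015, -0.026, 0], "rotation": [0, 0, 0], "hand": 1}, {"dp": [0.015, -0.026, 0], "rotation": [0, 0, 0], "hand": 1}, {"dp": [0.015, -0.026, 0], "rotation": [0, 0, 0], "hand": 1}, {"dp": [0.015, -0.026, 0], "rotation": [0, 0, 0], "hand": 1}, {"dp": [0.015, -0.026, 0], "rotation": [0, 0, 0], "hand": 1}, {"dp": [0.015, -0.026, 0], "rotation": [0, 0, 0], "hand": 1}, {"dp": [0, 0, 0], "rotation": [0, 0, 0], "hand": 1}]'

```text
t: 2.15
tcp_pos: [526.1, 3.2, 337.9]
tcp_rot: [-179.9, 0.0, 0.2]
contact_force: [-1.2, -0.3, -0.4]
gripper_width: 92.9
finger_force: 0.0
```

```bash
python3 - <<'E'
from h import *
import pickle
c=cam('wrist'); pickle.dump(c,open('w1.pkl','wb'))
cv2.imwrite('pics/w1.png',cv2.resize(c['image'],(800,600)))
print(c['T'].round(3).tolist(), arm.sense()['tcp_pos'],arm.sense()['tcp_rot'])
E
```

```text
[[0.004, -0.955, -0.298, 610.447], [-1.0, -0.005, 0.001, 3.091], [-0.002, 0.298, -0.955, 504.237], [0.0, 0.0, 0.0, 1.0]] [525.13796584   1.10323244 337.9404952 ] [-1.79959843e+02  6.39042284e-02  2.30452532e-01]
```

View pics/w1.png

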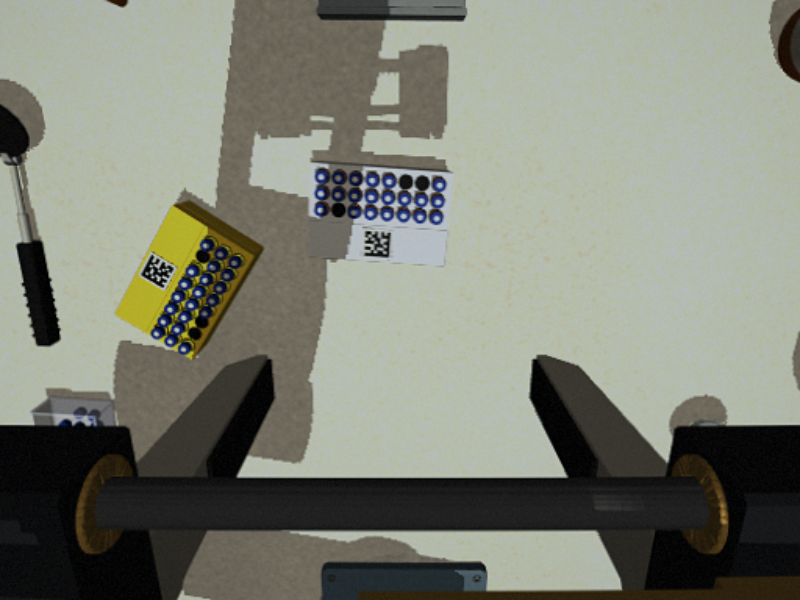

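The wrist view shows the rack top's corners at about (311,161), (450,171), (445,266), (308,257), and the code plate at (377,244). The upstand's near top edge runs from (319,12) to (466,15), and its foot from (319,19) to (466,20).

```bash
python3 - <<'E'
from h import *
import pickle
c=pickle.load(open('w1.pkl','rb'));k=.64
g=lambda uv,z:plane(c,np.array(uv)*k,z)
q=g([(311,161),(450,171),(445,266),(308,257)],40);print(q.round(1),q.mean(0).round(1),[np.linalg.norm(q[i]-q[i-1]).round(1) for i in range(4)])
for a,b in((0,1),(3,2)): d=q[a]-q[b];print('yaw',np.degrees(np.arctan2(-d[0],d[1])).round(2))
print('code',g((377,244),41))
for p,z in(([(319,12),(466,15)],22),([(319,19),(466,20)],0)):
  u=g(p,z);d=u[0]-u[1];print(u.round(1),np.linalg.norm(d),'yaw',np.degrees(np.arctan2(-d[0],d[1])).round(2))
E
```

```text
[[588.9  83.9  40. ]
 [580.7 -39.3  40. ]
 [493.7 -37.5  40. ]
 [501.8  90.9  40. ]] [541.3  24.5  40. ] [np.float64(87.4), np.float64(123.5), np.float64(87.0), np.float64(128.6)]
yaw -3.78
yaw -3.6
code [[514.60582849  26.17687346  41.        ]]
[[711.3  74.6  22. ]
 [709.4 -50.5  22. ]] 125.12543395907703 yaw -0.85
[[710.2  78.1   0. ]
 [709.9 -53.1   0. ]] 131.20877433152566 yaw -0.15
```

The rack is at about (541, 24.5), yaw −3.7°. The reader's home is at about (667, 12), yaw ≈0. I'll come down behind the rack with the fingers part-open and push with both.

>>> drive_tool --rows '[{"dp": [-0.012, -0.0046, 0.0263], "rotation": [0, 0, 0], "hand": 0.6}, {"dp": [-0.012, -0.0046, 0.0263], "rotation": [0, 0, 0], "hand": 0.6}, {"dp": [-0.012, -0.0046, 0.0263], "rotation": [0, 0, 0], "hand": 0.6}, {"dp": [-0.012, -0.0046, 0.0263], "rotation": [0, 0, 0], "hand": 0.6}, {"dp": [-0.012, -0.0046, 0.0263], "rotation": [0, 0, 0], "hand": 0.6}, {"dp": [0, 0, 0.0263], "rotation": [0, 0, 0], "hand": 0.6}, {"dp": [0, 0, 0.0263], "rotation": [0, 0, 0], "hand": 0.6}, {"dp": [0, 0, 0.0263], "rotation": [0, 0, 0], "hand": 0.6}, {"dp": [0, 0, 0.0263], "rotation": [0, 0, 0], "hand": 0.6}, {"dp": [0, 0, 0.0263], "rotation": [0, 0, 0], "hand": 0.6}, {"dp": [0, 0, 0.0263], "rotation": [0, 0, 0], "hand": 0.6}, {"dp": [0, 0, 0.0263], "rotation": [0, 0, 0], "hand": 0.6}]'

```text
t: 3.2
tcp_pos: [464.2, 20.8, 22.1]
tcp_rot: [180.0, -0.0, -0.0]
contact_force: [0.5, -0.6, 0.3]
gripper_width: 74.4
finger_force: 0.0
```

>>> drive_tool --rows '[{"dp": [0, 0, 0.008], "rotation": [0, 0, 0], "hand": 0.6}, {"dp": [0, 0, 0], "rotation": [0, 0, 0], "hand": 0.6}]'

```text
t: 3.37
tcp_pos: [462.5, 21.5, 13.3]
tcp_rot: [-180.0, 0.3, -0.1]
contact_force: [-0.3, -0.6, 1.0]
gripper_width: 74.2
finger_force: 0.0
```

>>> drive_tool --rows '[{"dp": [0.006, 0, 0], "rotation": [0, 0, 0], "hand": 0.6}, {"dp": [0.006, 0, 0], "rotation": [0, 0, 0], "hand": 0.6}, {"dp": [0.006, 0, 0], "rotation": [0, 0, 0], "hand": 0.6}, {"dp": [0.003, 0, 0], "rotation": [0, 0, 0], "hand": 0.6}, {"dp": [0.003, 0, 0], "rotation": [0, 0, 0], "hand": 0.6}, {"dp": [0.003, 0, 0], "rotation": [0, 0, 0], "hand": 0.6}, {"dp": [0.003, 0, 0], "rotation": [0, 0, 0], "hand": 0.6}, {"dp": [0.003, 0, 0], "rotation": [0, 0, 0], "hand": 0.6}, {"dp": [0.004, 0, 0], "rotation": [0, 0, 0], "hand": 0.6}, {"dp": [0.004, 0, 0], "rotation": [0, 0, 0], "hand": 0.6}, {"dp": [0.005, 0.0005, 0], "rotation": [0, 0, 0], "hand": 0.6}, {"dp": [0.005, 0.0005, 0], "rotation": [0, 0, 0], "hand": 0.6}]'

```text
t: 4.37
tcp_pos: [514.3, 21.6, 14.9]
tcp_rot: [-180.0, 0.2, 0.0]
contact_force: [-5.6, 0.7, 4.2]
gripper_width: 74.6
finger_force: 2.9
```

>>> drive_tool --rows '[{"dp": [0.0055, 0.0009, 0], "rotation": [0, 0, 0], "hand": 0.6}, {"dp": [0.0055, 0.0009, 0], "rotation": [0, 0, 0], "hand": 0.6}, {"dp": [0.0055, 0.0009, 0], "rotation": [0, 0, 0], "hand": 0.6}, {"dp": [0.0055, 0.0009, 0], "rotation": [0, 0, 0], "hand": 0.6}, {"dp": [0.0055, 0.0009, 0], "rotation": [0, 0, 0], "hand": 0.6}, {"dp": [0.0055, 0.0009, 0], "rotation": [0, 0, 0], "hand": 0.6}, {"dp": [0.0055, 0.0009, 0], "rotation": [0, 0, 0], "hand": 0.6}, {"dp": [0.0055, 0.0009, 0], "rotation": [0, 0, 0], "hand": 0.6}, {"dp": [0.0055, 0.0009, 0], "rotation": [0, 0, 0], "hand": 0.6}, {"dp": [0.0055, 0.0009, 0], "rotation": [0, 0, 0], "hand": 0.6}, {"dp": [0.0055, 0.0009, 0], "rotation": [0, 0, 0], "hand": 0.6}, {"dp": [0.003, 0, 0], "rotation": [0, 0, 0], "hand": 0.6}]'

```text
t: 5.37
tcp_pos: [578.9, 11.5, 14.9]
tcp_rot: [-180.0, 0.1, 0.0]
contact_force: [-5.3, -0.0, 3.8]
gripper_width: 74.4
finger_force: 2.8
```

```bash
python3 - <<'E'
from h import *
import pickle
c=cam('wrist'); pickle.dump(c,open('w2.pkl','wb'))
cv2.imwrite('pics/w2.png',cv2.resize(c['image'],(800,600)))
print(arm.sense()['tcp_pos'],arm.sense()['tcp_rot'],arm.sense()['contact_force'])
E
```

```text
[579.5415554   11.38794553  14.91388861] [-1.79978130e+02  1.81975930e-02  2.10111782e-02] [-3.1187203   0.89258728  2.54490466]
```

View pics/w2.png

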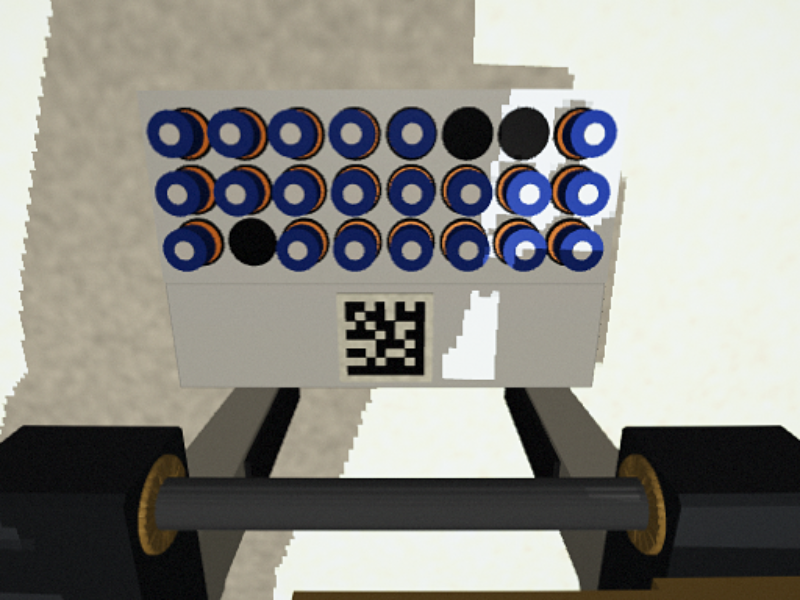

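The rack is flush and square on the fingers. Its rear top corners are at (180,387) and (593,386), and the code plate centre is at (385,338).

```bash
python3 - <<'E'
from h import *
import pickle
c=pickle.load(open('w2.pkl','rb'));k=.64
g=lambda uv,z:plane(c,np.array(uv)*k,z)
q=g([(138,90),(629,88),(593,386),(180,387)],40);print(q.round(1),q.mean(0).round(1),g((385,338),41))
E
```

```text
[[674.8  79.8  40. ]
 [675.3 -47.6  40. ]
 [589.6 -47.8  40. ]
 [589.1  79.9  40. ]] [632.2  16.1  40. ] [[605.9762732   16.23562188  41.        ]]
```

>>> drive_tool --rows '[{"dp": [0.005, 0.0008, 0], "rotation": [0, 0, 0], "hand": 0.6}, {"dp": [0.005, 0.0008, 0], "rotation": [0, 0, 0], "hand": 0.6}, {"dp": [0.005, 0.0008, 0], "rotation": [0, 0, 0], "hand": 0.6}, {"dp": [0.005, 0.0008, 0], "rotation": [0, 0, 0], "hand": 0.6}, {"dp": [0.005, 0.0008, 0], "rotation": [0, 0, 0], "hand": 0.6}, {"dp": [0.003, 0, 0], "rotation": [0, 0, 0], "hand": 0.6}, {"dp": [0.002, 0, 0], "rotation": [0, 0, 0], "hand": 0.6}, {"dp": [0.002, 0, 0], "rotation": [0, 0, 0], "hand": 0.6}]'

```text
t: 6.08
tcp_pos: [611.2, 6.9, 14.9]
tcp_rot: [180.0, 0.0, -0.0]
contact_force: [-4.3, -0.5, -1.2]
gripper_width: 74.4
finger_force: 1.5
```

>>> drive_tool --rows '[{"dp": [0.001, 0, 0], "rotation": [0, 0, 0], "hand": 0.6}, {"dp": [0.001, 0, 0], "rotation": [0, 0, 0], "hand": 0.6}]'

```text
t: 6.25
tcp_pos: [613.1, 7.0, 14.9]
tcp_rot: [180.0, 0.0, -0.0]
contact_force: [-2.2, 0.9, -0.7]
gripper_width: 74.4
finger_force: 1.3
```

>>> drive_tool --rows '[{"dp": [0.001, 0, 0], "rotation": [0, 0, 0], "hand": 0.6}, {"dp": [0.001, 0, 0], "rotation": [0, 0, 0], "hand": 0.6}, {"dp": [0, 0, 0], "rotation": [0, 0, 0], "hand": 0.6}]'

```text
t: 6.5
tcp_pos: [613.5, 7.1, 14.9]
tcp_rot: [-180.0, 0.2, -0.0]
contact_force: [-7.6, -0.5, 2.8]
gripper_width: 74.3
finger_force: 3.6
```

>>> drive_tool --rows '[{"dp": [0.001, 0, 0], "rotation": [0, 0, 0], "hand": 0.6}, {"dp": [0.001, 0, 0], "rotation": [0, 0, 0], "hand": 0.6}, {"dp": [0, 0, 0], "rotation": [0, 0, 0], "hand": 0.6}]'

```text
t: 6.75
tcp_pos: [613.5, 7.1, 14.9]
tcp_rot: [-180.0, 0.4, -0.0]
contact_force: [-13.5, -1.4, 7.1]
gripper_width: 74.1
finger_force: 6.5
```

>>> drive_tool --rows '[{"dp": [0.001, 0, 0], "rotation": [0, 0, 0], "hand": 0.6}, {"dp": [0, 0, 0], "rotation": [0, 0, 0], "hand": 0.6}]'

```text
t: 6.92
tcp_pos: [613.5, 7.2, 15.0]
tcp_rot: [-180.0, 0.5, -0.0]
contact_force: [-15.1, -1.1, 9.2]
gripper_width: 74.8
finger_force: 7.9
```

The force rises while x stays at 613.5, so the rack bears on the upstand and the reader's origin is at x≈666. I'll back off, rise and check.

>>> drive_tool --rows '[{"dp": [-0.006, 0, 0], "rotation": [0, 0, 0], "hand": 0.6}, {"dp": [-0.01, 0, 0], "rotation": [0, 0, 0], "hand": 0.6}, {"dp": [-0.01, 0, -0.005], "rotation": [0, 0, 0], "hand": 0.6}, {"dp": [0, 0, -0.03], "rotation": [0, 0, 0], "hand": 0.6}, {"dp": [0, 0, -0.03], "rotation": [0, 0, 0], "hand": 0.6}, {"dp": [0, 0, -0.03], "rotation": [0, 0, 0], "hand": 0.6}, {"dp": [0, 0, -0.03], "rotation": [0, 0, 0], "hand": 0.6}, {"dp": [0, 0, -0.03], "rotation": [0, 0, 0], "hand": 0.6}, {"dp": [0, 0, -0.03], "rotation": [0, 0, 0], "hand": 0.6}, {"dp": [0, 0, -0.03], "rotation": [0, 0, 0], "hand": 1}, {"dp": [0, 0, -0.03], "rotation": [0, 0, 0], "hand": 1}, {"dp": [0, 0, 0], "rotation": [0, 0, 0], "hand": 1}]'

```text
t: 7.92
tcp_pos: [595.6, 6.6, 268.3]
tcp_rot: [179.9, -0.8, 0.0]
contact_force: [0.3, -0.2, 1.2]
gripper_width: 89.7
finger_force: 0.0
```

```bash
python3 - <<'E'
from h import *
import pickle
c=cam('wrist'); pickle.dump(c,open('w3.pkl','wb'))
cv2.imwrite('pics/w3.png',cv2.resize(c['image'][:240,100:420],(800,600),interpolation=cv2.INTER_CUBIC))
print(arm.sense()['tcp_pos'],arm.sense()['tcp_rot'])
E
```

```text
[594.55979605   6.7643099  265.17455643] [ 1.79906475e+02 -6.02128787e-01  1.03425821e-02]
```

View pics/w3.png

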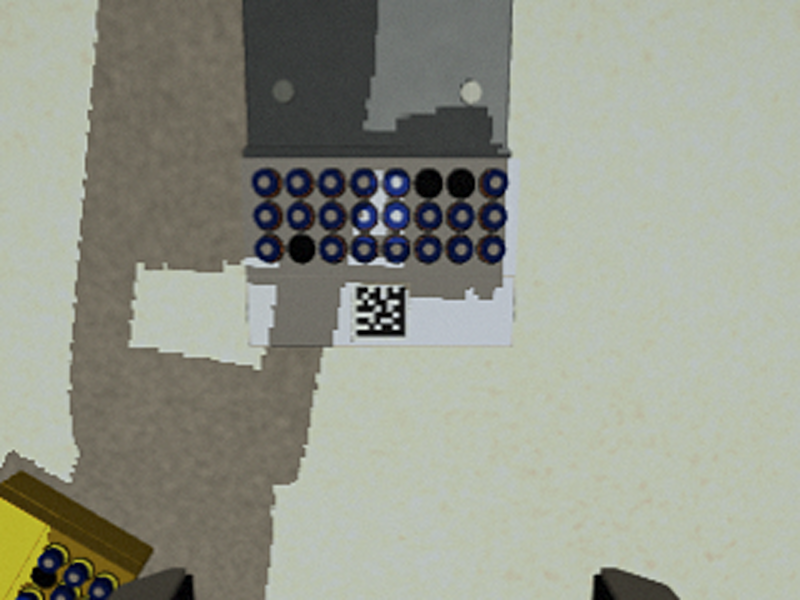

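The rack stands against the upstand. The upstand's ends are at (243,156) and (511,156), the rack's rear corners at (248,346) and (513,346), and the code centre at (380,311).

```bash
python3 - <<'E'
from h import *
import pickle
c=pickle.load(open('w3.pkl','rb'))
g=lambda uv,z:plane(c,np.array(uv)/2.5+[100,0],z)
print(g([(243,156),(511,156)],22).round(1),g([(248,346),(513,346)],40).round(1),g((380,311),41).round(1),g([(283,91),(471,91)],6).round(1),g([(241,20),(512,20)],6).round(1))
# mirror from first wrist & top & side
cs=pickle.load(open('cs.pkl','rb'));w1=pickle.load(open('w1.pkl','rb'))
print('w1 handle',plane(w1,np.array([(29,242),(46,345),(34,295),(13,155)])*.64,[20]).round(1))
s=cs['side']
print('side',plane(s,np.array([(240,480),(282,517)])*.64,20).round(1), plane(s,np.array([(212,453)])*.64,12).round(1))
# head centre by two-ray triangulation top/side
def tri(a,ua,b,ub):
    o,v=ray(a,ua);p,w=ray(b,ub);v=v[0]/np.linalg.norm(v[0]);w=w[0]/np.linalg.norm(w[0])
    A=(np.eye(3)-np.outer(v,v));B=np.eye(3)-np.outer(w,w)
    x=np.linalg.solve(A+B,A@o+B@p);return x.round(1),np.linalg.norm(A@(x-o)).round(1)
t=cs['top']
im={}
for n,box in(('top',(110,150,155,190)),('side',(105,255,145,300))):
    I=cs[n]['image'];x0,y0,x1,y1=box;m=(I[y0:y1,x0:x1].max(2)<55).astype(np.uint8)
    N,l,st,ce=cv2.connectedComponentsWithStats(m);j=1+st[1:,4].argmax();cnt=cv2.findContours((l==j).astype(np.uint8),0,1)[0][0]
    e=cv2.fitEllipse(cnt);im[n]=np.array(e[0])+[x0,y0];print(n,st[j],e,im[n])
print(tri(t,im['top'],s,im['side']))
E
```

```text
[[711.6  77.   22. ]
 [711.6 -50.9  22. ]] [[623.6  75.8  40. ]
 [623.5 -52.8  40. ]] [[640.4  11.7  41. ]] [[742.6  58.8   6. ]
 [742.6 -32.5   6. ]] [[773.8  77.6   6. ]
 [773.8 -51.2   6. ]]
w1 handle [[511.1 367.3  20. ]
 [402.4 372.8  20. ]
 [456.8 373.8  20. ]
 [593.3 365.2  20. ]]
side [[497.6 382.5  20. ]
 [391.8 383.8  20. ]] [[585.6 375.2  12. ]]
top [ 18  11  17  15 198] ((25.925512313842773, 17.85732650756836), (13.759953498840332, 16.406660079956055), 110.27237701416016) [135.92551231 167.85732651]
side [ 10  11  25  27 469] ((22.322307586669922, 23.099451065063477), (22.645404815673828, 25.819217681884766), 137.24620056152344) [127.32230759 278.09945107]
(array([622.3, 373.6,  29.1]), np.float64(0.8))
```

The rack is home: square and 1–2 mm off centre. The view point is at about (640.5, 12.5, 191). Now over to the mirror.

>>> drive_tool --rows '[{"dp": [-0.009, -0.0305, 0.005], "rotation": [0, 0, 0], "hand": 1}, {"dp": [-0.009, -0.0305, 0.005], "rotation": [0, 0, 0], "hand": 1}, {"dp": [-0.009, -0.0305, 0.005], "rotation": [0, 0, 0], "hand": 1}, {"dp": [-0.009, -0.0305, 0.005], "rotation": [0, 0, 0], "hand": 1}, {"dp": [-0.009, -0.0305, 0.005], "rotation": [0, 0, 0], "hand": 1}, {"dp": [-0.009, -0.0305, 0.005], "rotation": [0, 0, 0], "hand": 1}, {"dp": [-0.009, -0.0305, 0.005], "rotation": [0, 0, 0], "hand": 1}, {"dp": [-0.009, -0.0305, 0.005], "rotation": [0, 0, 0], "hand": 1}, {"dp": [-0.009, -0.0305, 0.005], "rotation": [0, 0, 0], "hand": 1}, {"dp": [-0.009, -0.0305, 0.005], "rotation": [0, 0, 0], "hand": 1}, {"dp": [-0.009, -0.0305, 0.005], "rotation": [0, 0, 0], "hand": 1}, {"dp": [-0.009, -0.0305, 0.005], "rotation": [0, 0, 0], "hand": 1}]'

```text
t: 8.97
tcp_pos: [483.1, 374.4, 199.0]
tcp_rot: [180.0, 0.0, 0.0]
contact_force: [0.7, -0.0, 0.1]
gripper_width: 92.7
finger_force: 0.0
```

>>> drive_tool --rows '[{"dp": [0, 0, 0], "rotation": [0, 0, 0], "hand": 1}, {"dp": [0, 0, 0], "rotation": [0, 0, 0], "hand": 1}, {"dp": [0, 0, 0], "rotation": [0, 0, 0], "hand": 1}]'

```text
t: 9.22
tcp_pos: [483.9, 372.6, 199.5]
tcp_rot: [180.0, 0.0, 0.0]
contact_force: [0.4, -0.1, -0.0]
gripper_width: 93.0
finger_force: 0.0
```

```bash
python3 - <<'E'
from h import *
import pickle
c=cam('wrist'); pickle.dump(c,open('w4.pkl','wb'))
cv2.imwrite('pics/w4.png',cv2.resize(c['image'],(800,600),interpolation=cv2.INTER_CUBIC))
print(arm.sense()['tcp_pos'],arm.sense()['tcp_rot'])
E
```

```text
[484.37526956 372.1915211  199.81309556] [ 1.79969429e+02 -2.59595030e-03 -2.51141316e-02]
```

View pics/w4.png

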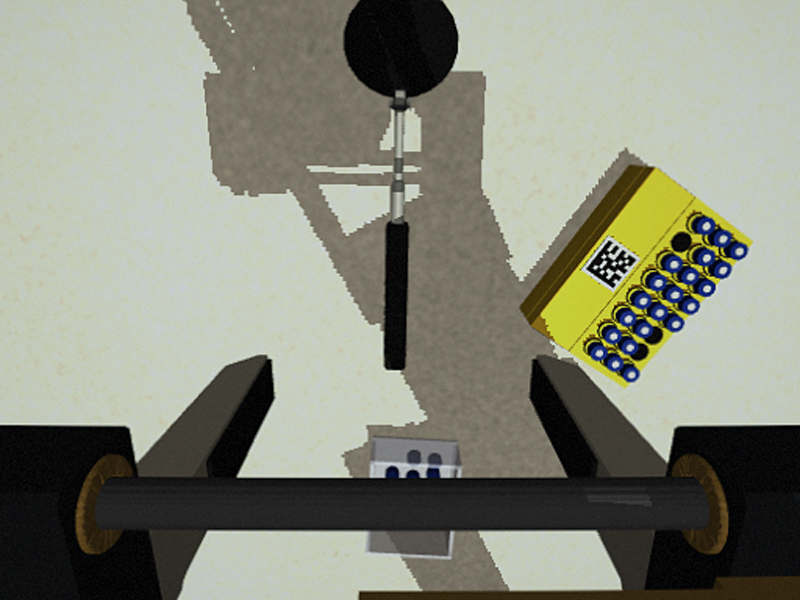

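The mirror lies almost straight along +x. The handle's front is at (397,223) and its rear at (395,369), with the hinge at about (400,100) and the head circle centred near (401,42).

```bash
python3 - <<'E'
from h import *
import pickle
c=pickle.load(open('w4.pkl','rb'))
g=lambda uv,z:plane(c,np.array(uv)*.64,z)
f,r=g([(397,223),(395,369)],20);h=g((400,100),12)[0]
print(f,r,np.linalg.norm(f-r),h,'yaw',np.degrees(np.arctan2(h[1]-r[1],h[0]-r[0])),'origin',f-(f-r)/np.linalg.norm(f-r)*25)
E
```

```text
[511.36340319 375.2938669   20.        ] [402.00037567 376.99506146  20.        ] 109.37625817181257 [590.65771985 373.24796493  12.        ] yaw -1.1378544131467603 origin [486.3664273 375.6827069  20.       ]
```

>>> drive_tool --rows '[{"dp": [0.002, -0.0035, 0.025], "rotation": [0, 0, 0.02], "hand": 0}, {"dp": [0, 0, 0.025], "rotation": [0, 0, 0], "hand": 0}, {"dp": [0, 0, 0.025], "rotation": [0, 0, 0], "hand": 0}, {"dp": [0, 0, 0.025], "rotation": [0, 0, 0], "hand": 0}, {"dp": [0, 0, 0.025], "rotation": [0, 0, 0], "hand": 0}, {"dp": [0, 0, 0.025], "rotation": [0, 0, 0], "hand": 0}, {"dp": [0, 0, 0.02], "rotation": [0, 0, 0], "hand": 0}, {"dp": [0, 0, 0.015], "rotation": [0, 0, 0], "hand": 0}, {"dp": [0, 0, 0.008], "rotation": [0, 0, 0], "hand": 0}, {"dp": [0, 0, 0], "rotation": [0, 0, 0], "hand": 0}, {"dp": [0, 0, 0], "rotation": [0, 0, 0], "hand": 0}]'

```text
t: 10.18
tcp_pos: [486.9, 375.8, 7.4]
tcp_rot: [-180.0, -0.0, -1.2]
contact_force: [-1.2, -0.2, 0.0]
gripper_width: 46.6
finger_force: 0.0
```

>>> drive_tool --rows '[{"dp": [0, 0, 0.004], "rotation": [0, 0, 0], "hand": -0.2}, {"dp": [0, 0, 0], "rotation": [0, 0, 0], "hand": -0.5}, {"dp": [0, 0, 0], "rotation": [0, 0, 0], "hand": -0.6}, {"dp": [0, 0, 0], "rotation": [0, 0, 0], "hand": -1}, {"dp": [0, 0, 0], "rotation": [0, 0, 0], "hand": -1}, {"dp": [0, 0, 0], "rotation": [0, 0, 0], "hand": -1}, {"dp": [0, 0, 0], "rotation": [0, 0, 0], "hand": -1}, {"dp": [0, 0, 0], "rotation": [0, 0, 0], "hand": -1}]' --squeeze 40

```text
t: 10.85
tcp_pos: [486.4, 376.7, 3.6]
tcp_rot: [-180.0, -0.0, -1.1]
contact_force: [-0.8, -0.3, 4.7]
gripper_width: 15.3
finger_force: 40.0
```

>>> drive_tool --rows '[{"dp": [0, 0, -0.01], "rotation": [0, 0, 0], "hand": -1}, {"dp": [0, 0, -0.02], "rotation": [0, 0, 0], "hand": -1}, {"dp": [0, 0, -0.025], "rotation": [0, 0, 0], "hand": -1}, {"dp": [0, 0, -0.025], "rotation": [0, 0, 0], "hand": -1}, {"dp": [0, 0, -0.025], "rotation": [0, 0, 0], "hand": -1}, {"dp": [0, 0, -0.025], "rotation": [0, 0, 0], "hand": -1}, {"dp": [0, 0, -0.025], "rotation": [0, 0, 0], "hand": -1}, {"dp": [0, 0, -0.01], "rotation": [0, 0, 0], "hand": -1}, {"dp": [0, 0, 0], "rotation": [0, 0, 0], "hand": -1}, {"dp": [0, 0, 0], "rotation": [0, 0, 0], "hand": -1}]'

```text
t: 11.68
tcp_pos: [485.9, 376.4, 167.7]
tcp_rot: [180.0, 0.0, -1.1]
contact_force: [-0.5, -0.2, -3.6]
gripper_width: 15.8
finger_force: 40.0
```

```bash
python3 - <<'E'
from h import *
import pickle
T=tool();c=cam('wrist');c['tool']=T; pickle.dump(c,open('w5.pkl','wb'))
cv2.imwrite('pics/w5.png',cv2.resize(c['image'],(800,600),interpolation=cv2.INTER_CUBIC))
print(arm.sense()['tcp_pos'],arm.sense()['tcp_rot'],arm.sense()['finger_force'],arm.sense()['gripper_width'])
E
```

```text
[485.25880768 376.11975922 166.54959585] [ 1.79934689e+02  1.23186249e-01 -1.14331263e+00] 39.99943971633911 15.538781938732091
```

View pics/w5.png

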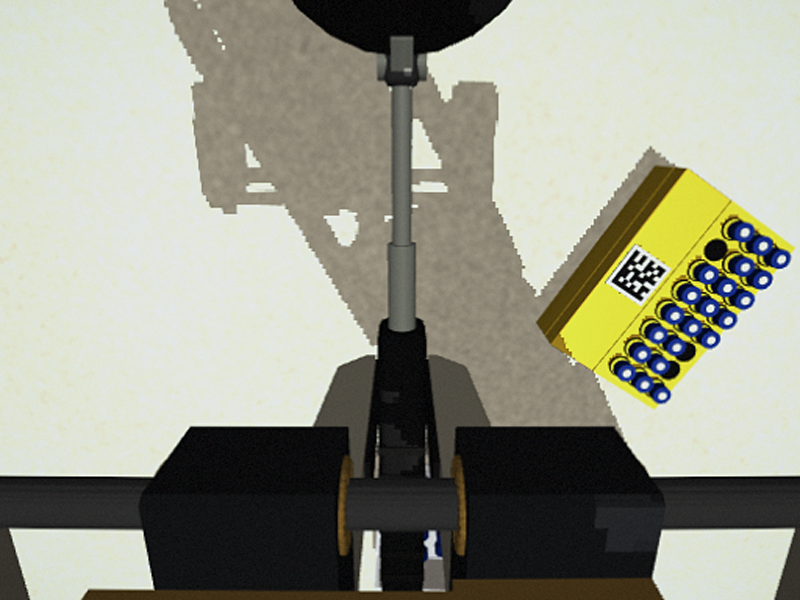

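The mirror is gripped with its handle straight in the jaws, at (402,400). The head leaves the frame at the top, so I'll take the hinge angle from the earlier view w4, by an ellipse fit of the black head and the hinge circle.

```bash
python3 - <<'E'
from h import *
import pickle
from scipy.optimize import brentq
c=pickle.load(open('w4.pkl','rb'));I=c['image']
m=(I.max(2)<45).astype(np.uint8);m[62:]=0
m[:, :200]=0;m[:,310:]=0
m=cv2.morphologyEx(m,cv2.MORPH_OPEN,np.ones((9,9)))
cnt=max(cv2.findContours(m,0,cv2.CHAIN_APPROX_NONE)[0],key=len).reshape(-1,2)
cnt=cnt[(cnt[:,1]>1)&~((abs(cnt[:,0]-256)<12)&(cnt[:,1]>50))]
e=cv2.fitEllipse(cnt.astype(np.float32));print(e,len(cnt))
y=np.radians(-1.14);ex=np.array([np.cos(y),np.sin(y),0]);ez=np.array([0,0,1.])
H=np.array([486.5,375.6,0])+105*ex+12*ez
def back(a,H=H): p=np.pi/4; return H+38*(np.cos(p+a)*ex+np.sin(p+a)*ez)+4*(-np.cos(p-a)*ex+np.sin(p-a)*ez)
for a in(-.4,-.3,-.2,-.1,0,.1,.3): print(a,proj(c,back(a)).round(1),back(a).round(1))
# same from the start pictures
cs=pickle.load(open('cs.pkl','rb'))
for a in(-.4,-.3,-.2,-.1,0,.2): print(a,proj(cs['top'],back(a)).round(1),proj(cs['side'],back(a)).round(1))
# width of head along y gives distance -> height
print(proj(c,H),'w5 hinge',)
E
```

```text
((256.1051330566406, 25.831384658813477), (71.723876953125, 72.2906494140625), 123.01119232177734) 128
-0.4 [[256.4  23.5]] [625.2 372.8  30. ]
-0.3 [[256.4  25.2]] [623.2 372.9  33.3]
-0.2 [[256.3  27.3]] [620.9 372.9  36.3]
-0.1 [[256.3  29.9]] [618.4 373.   39.1]
0 [[256.2  32.8]] [615.5 373.   41.7]
0.1 [[256.1  36.1]] [612.4 373.1  44. ]
0.3 [[256.   43.7]] [605.7 373.2  47.5]
-0.4 [[136.3 167.2]] [[126.6 277.1]]
-0.3 [[136.  167.5]] [[126.8 276.6]]
-0.2 [[135.6 167.9]] [[127.1 276.2]]
-0.1 [[135.4 168.5]] [[127.5 276. ]]
0 [[135.1 169.1]] [[127.9 275.8]]
0.2 [[134.6 170.6]] [[129.  275.9]]
[[255.74162274  63.14204562]] w5 hinge
```

```bash
cat > rim.py <<'E'
from h import *
import pickle
from scipy.optimize import least_squares
def rim(c,rows,cols,ex,gap):
    I=c['image'];m=(I.max(2)<45).astype(np.uint8);m[rows:]=0;m[:,:cols[0]]=0;m[:,cols[1]:]=0
    m=cv2.morphologyEx(m,cv2.MORPH_OPEN,np.ones((7,7)))
    k=max(cv2.findContours(m,0,cv2.CHAIN_APPROX_NONE)[0],key=len).reshape(-1,2).astype(float)
    return k[(k[:,1]>2)&(k[:,1]<rows-2)&~((abs(k[:,0]-ex)<gap)&(k[:,1]>gap))]
def fit(c,k,H,ex,ez,free):
    o,v=ray(c,k); ey=np.cross(ez,ex)
    def res(p,full=False):
        a=p[0];h=H+(p[1]*ex+p[2]*ey if free else 0)
        q=np.pi/4; u=np.cos(q+a)*ex+np.sin(q+a)*ez; n=-np.cos(q-a)*ex+np.sin(q-a)*ez
        B=h+38*u+4*n; X=o+v*(((B-o)@n)/(v@n))[:,None]
        return np.r_[np.linalg.norm(X-B,axis=1)-34, np.array(p[1:])*3 if free else []]
    r=least_squares(res,[-.2,0,0] if free else [-.2],loss='soft_l1');return r.x.round(3),np.sqrt((r.fun**2).mean()).round(2)
if __name__=='__main__':
    w4=pickle.load(open('w4.pkl','rb'));w5=pickle.load(open('w5.pkl','rb'))
    y=np.radians(-1.14);ex=np.array([np.cos(y),np.sin(y),0]);ez=np.array([0,0,1.])
    H=np.array([486.5,375.6,0])+105*ex+12*ez
    k=rim(w4,62,(200,310),256,14); k=k[~((abs(k[:,0]-256)<14)&(k[:,1]>45))]
    print(len(k),k.min(0),k.max(0),fit(w4,k,H,ex,ez,0),fit(w4,k,H,ex,ez,1))
    T=w5['tool'];ex=T[:3,0];ez=-T[:3,2]
    Hp=plane(w5,np.array([(401,67)])*.64,T[2,3]+8.4)[0]
    print('hinge in tool',np.linalg.inv(T)@np.r_[Hp,1])
    k=rim(w5,36,(150,360),257,20)
    print(len(k),k.min(0),k.max(0),fit(w5,k,Hp,ex,ez,0),fit(w5,k,Hp,ex,ez,1))
E
python3 rim.py
```

```text
122 [220.   3.] [292.  59.] (array([-0.169]), np.float64(0.91)) (array([-0.183, -0.123,  0.166]), np.float64(0.9))
hinge in tool [ 1.03248493e+02 -2.07802662e-02 -8.41201130e+00  1.00000000e+00]
97 [190.   3.] [324.  32.] (array([-0.402]), np.float64(0.39)) (array([-0.261,  1.033,  0.041]), np.float64(0.39))
```

The estimates scatter (−0.17 to −0.4). I'll tilt the handle nose-up by about 0.26 rad, then measure the face pose directly from both fixed cameras.

>>> drive_tool --rows '[{"dp": [0, 0, 0], "rotation": [0, 0.065, 0], "hand": -1}, {"dp": [0, 0, 0], "rotation": [0, 0.065, 0], "hand": -1}, {"dp": [0, 0, 0], "rotation": [0, 0.065, 0], "hand": -1}, {"dp": [0, 0, 0], "rotation": [0, 0.065, 0], "hand": -1}, {"dp": [0, 0, 0], "rotation": [0, 0, 0], "hand": -1}, {"dp": [0, 0, 0], "rotation": [0, 0, 0], "hand": -1}, {"dp": [0, 0, 0], "rotation": [0, 0, 0], "hand": -1}]'

```text
t: 12.32
tcp_pos: [486.0, 376.4, 167.0]
tcp_rot: [179.9, -14.7, -1.1]
contact_force: [0.3, 0.7, -1.6]
gripper_width: 15.8
finger_force: 40.0
```

```bash
cat > face.py <<'E'
from h import *
import sys,pickle
from scipy.optimize import least_squares
def run(tag,guess,names=('top','side'),thr=60,phi0=45):
    T=tool();ez=-T[:3,2];ex=T[:3,0]; yaw=np.arctan2(ex[1],ex[0]);X=np.array([np.cos(yaw),np.sin(yaw),0]);Z=np.array([0,0,1.])
    S=6;data=[];tiles=[]
    for n in names:
        c=cam(n);u=proj(c,guess)[0];x0,y0=np.int32(u)-32
        I=cv2.resize(c['image'][y0:y0+64,x0:x0+64],None,fx=S,fy=S,interpolation=cv2.INTER_CUBIC)
        m=(I.max(2)<thr).astype(np.uint8);m=cv2.morphologyEx(m,cv2.MORPH_OPEN,cv2.getStructuringElement(2,(49,49)))
        k=max(cv2.findContours(m,0,cv2.CHAIN_APPROX_NONE)[0],key=len).reshape(-1,2)[::4]
        cv2.polylines(I,[k],True,(0,0,255),1);tiles.append(I)
        e=cv2.fitEllipse(k.astype(np.float32));print(n,u.round(1),'ell',np.round(np.array(e[0])/S+[x0,y0],1),np.round(np.array(e[1])/S,2))
        data.append(ray(c,(k+.5)/S-.5+[x0,y0]))
    cv2.imwrite(f'pics/{tag}.png',np.hstack(tiles))
    def res(p):
        q=np.radians(p[3]);n=-np.sin(q)*X+np.cos(q)*Z;r=[]
        for o,v in data:
            P=o+v*(((p[:3]-o)@n)/(v@n))[:,None];r.append((np.linalg.norm(P-p[:3],axis=1)-34)/np.sqrt(len(v)))
        return np.concatenate(r)
    r=least_squares(res,np.r_[guess,phi0],loss='soft_l1');B=r.x[:3];q=np.radians(r.x[3])
    F=B-4*(-np.sin(q)*X+np.cos(q)*Z)
    print('tilt deg',r.x[3].round(2),'face',F.round(1),'rms',np.sqrt((r.fun**2).sum()/len(names)).round(2))
    print('face in tool',(T[:3,:3].T@(F-T[:3,3])).round(1),'tcp',T[:3,3].round(1),arm.sense()['tcp_rot'].round(2))
E
python3 - <<'E'
from face import *
T=tool();run('f1',T[:3,3]+T[:3,0]*135-T[:3,2]*28)
E
```

```text
Traceback (most recent call last):
  File "face.py", line 12, in run
    cv2.polylines(I,[k],True,(0,0,255),1);tiles.append(I)
    ~~~~~~~~~~~~~^^^^^^^^^^^^^^^^^^^^^^^^
cv2.error: OpenCV(4.12.0) /io/opencv/modules/imgproc/src/drawing.cpp:2458: error: (-215:Assertion failed) p.checkVector(2, CV_32S) >= 0 in function 'polylines'
```

```bash
sed -i 's/reshape(-1,2)\[::4\]/reshape(-1,2)[::4].copy()/' face.py
python3 - <<'E'
from face import *
T=tool();run('f1',T[:3,3]+T[:3,0]*135-T[:3,2]*28)
E
```

```text
top [117.  157.5] ell [117.2 158.1] [14.54 20.76]
side [116.7 221.2] ell [141.8 200.8] [14.9  28.05]
tilt deg 53.26 face [591.  343.8 288.1] rms 11.5
face in tool [132.4  30.6 -89.9] tcp [486.6 376.5 167.4] [179.99 -14.84  -1.2 ]
```

View pics/f1.png

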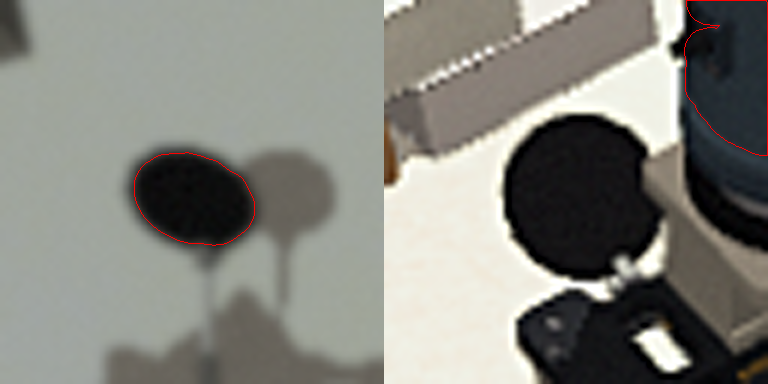

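The head shows clearly: in the top crop at (193,198), and in the side crop at (582,197), where the gripper hides its right-hand rim. I'll fix the thresholds and the choice of contour.

```bash
python3 - <<'E'
s=open('face.py').read()
s=s.replace("thr=60,phi0=45","thr={'top':95,'side':110},phi0=45,drop=(250,130)").replace("<thr)","<thr[n])")
s=s.replace("k=max(cv2.findContours(m,0,cv2.CHAIN_APPROX_NONE)[0],key=len)","k=max(cv2.findContours(m,0,cv2.CHAIN_APPROX_NONE)[0],key=lambda q:cv2.pointPolygonTest(q,(192,192),True))")
s=s.replace("        cv2.polylines","        if n=='side': k=k[~((k[:,0]>drop[0])&(k[:,1]>drop[1]))&(k[:,1]<255)].copy()\n        cv2.polylines")
s=s.replace("[k],True","[k],False")
open('face.py','w').write(s)
from face import *
T=tool();g=T[:3,3]+T[:3,0]*135-T[:3,2]*28
run('f2',g);run('f2t',g,('top',));run('f2s',g,('side',))
E
```

```text
top [117.  157.3] ell [117.5 158.1] [16.24 22.93]
side [116.6 221. ] ell [117.1 221.3] [26.34 27.04]
tilt deg 52.84 face [612.1 373.5 225.9] rms 0.92
face in tool [135.8   0.3 -24.2] tcp [487.  376.4 167.7] [180.   -14.86  -1.2 ]
top [117.  157.3] ell [117.5 158.1] [16.1  23.05]
tilt deg 54.81 face [606.8 366.  247.2] rms 1.07
face in tool [136.4   7.8 -45.9] tcp [486.9 376.3 167.9] [-180.    -14.87   -1.19]
side [116.6 221. ] ell [117.  221.3] [26.22 26.83]
tilt deg 49.42 face [622.3 368.  217.4] rms 0.23
face in tool [143.9   5.5 -13. ] tcp [486.7 376.4 167.9] [180.   -14.88  -1.18]
```

Tilt and position disagree because the top view is blurred and near face-on. I'll turn the mirror about the vertical so the side camera sees the head obliquely, then measure again.

>>> drive_tool --rows '[{"dp": [0, 0, 0], "rotation": [0.0308, 0, -0.116], "hand": -1}, {"dp": [0, 0, 0], "rotation": [0.0308, 0, -0.116], "hand": -1}, {"dp": [0, 0, 0], "rotation": [0.0308, 0, -0.116], "hand": -1}, {"dp": [0, 0, 0], "rotation": [0.0308, 0, -0.116], "hand": -1}, {"dp": [0, 0, 0], "rotation": [0.0308, 0, -0.116], "hand": -1}, {"dp": [0, 0, 0], "rotation": [0.0308, 0, -0.116], "hand": -1}, {"dp": [0, 0, 0], "rotation": [0.0308, 0, -0.116], "hand": -1}, {"dp": [0, 0, 0], "rotation": [0.0308, 0, -0.116], "hand": -1}, {"dp": [0, 0, 0], "rotation": [0.0308, 0, -0.116], "hand": -1}, {"dp": [0, 0, 0], "rotation": [0, 0, 0], "hand": -1}, {"dp": [0, 0, 0], "rotation": [0, 0, 0], "hand": -1}, {"dp": [0, 0, 0], "rotation": [0, 0, 0], "hand": -1}]'

```text
t: 13.67
tcp_pos: [486.2, 376.4, 168.0]
tcp_rot: [180.0, -14.9, 60.5]
contact_force: [-0.8, 0.3, -1.3]
gripper_width: 15.6
finger_force: 40.0
```

```bash
python3 - <<'E'
from face import *
T=tool();g=T[:3,3]+T[:3,0]*135-T[:3,2]*24
run('f3',g,drop=(999,999));run('f3s',g,('side',),drop=(999,999));run('f3t',g,('top',))
E
```

```text
top [ 81.  177.2] ell [ 87.6 187.2] [38.15 44.68]
side [ 91.5 257.3] ell [ 92.7 255.6] [15.11 29.95]
tilt deg 18.67 face [521.2 468.8 239.3] rms 21.5
face in tool [112.6 -15.  -43.9] tcp [486.2 376.4 168. ] [179.98 -14.87  60.64]
side [ 91.5 257.3] ell [ 92.6 255.7] [15.18 29.81]
tilt deg 51.44 face [550.7 483.4 225.9] rms 1.13
face in tool [135.5   4.3 -23.9] tcp [485.8 376.7 168.1] [179.98 -14.87  60.68]
top [ 81.  177.2] ell [ 87.3 187.3] [37.86 44.86]
tilt deg -181.55 face [428.8 236.9 747.9] rms 9.23
face in tool [   4.    19.  -598.8] tcp [485.8 376.8 168.1] [179.97 -14.88  60.71]
```

View pics/f3.png

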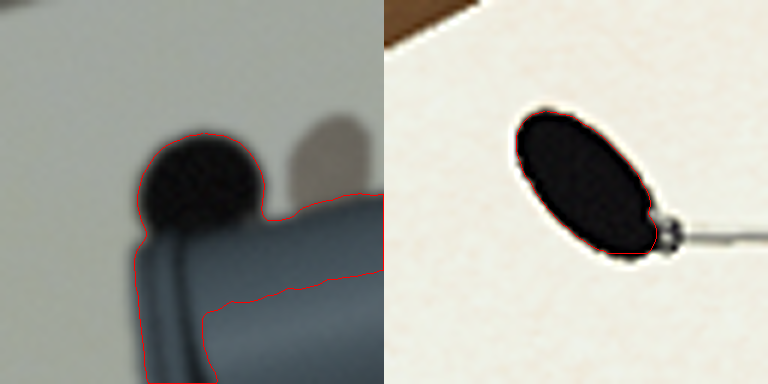

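The side view now shows the head as a clean ellipse, centred at (586,182) in the crop, with the hinge at (670,233). I'll get the tilt from the ellipse's axis direction and its aspect, allowing for the 4 mm thickness.

```bash
cat > ell.py <<'E'
from h import *
from scipy.optimize import brentq
T=tool();c=cam('side');g=T[:3,3]+T[:3,0]*135-T[:3,2]*24
u=proj(c,g)[0];x0,y0=np.int32(u)-32;S=6
I=cv2.resize(c['image'][y0:y0+64,x0:x0+64],None,fx=S,fy=S,interpolation=cv2.INTER_CUBIC)
m=cv2.morphologyEx((I.max(2)<125).astype(np.uint8),cv2.MORPH_OPEN,cv2.getStructuringElement(2,(31,31)))
k=max(cv2.findContours(m,0,cv2.CHAIN_APPROX_NONE)[0],key=lambda q:cv2.pointPolygonTest(q,(192,192),True)).reshape(-1,2)
k=k[~((k[:,0]>255)&(k[:,1]>205)&(k[:,1]<262))]
P=lambda q:(np.atleast_2d(q)+.5)/S-.5+[x0,y0]
e0=cv2.fitEllipse(k.astype(np.float32));o,d=ray(c,P(e0[0]));d=d[0]/np.linalg.norm(d[0])
A=np.cross(d,[0,0,1]);A/=np.linalg.norm(A);B=np.cross(A,d)   # A right-ish, B up
def loc(q):
    _,v=ray(c,P(q));v=v/(v@d)[:,None];return np.c_[v@A,v@B]*1000
e=cv2.fitEllipse(loc(k).astype(np.float32));mi,ma=e[1];th=np.radians(e[2]+90)  # major dir
mj=np.array([np.cos(th),np.sin(th)]);print('axes',mi,ma,mi/ma,'dist',68/ma*1000,'major',mj)
X=T[:3,0].copy();X[2]=0;X/=np.linalg.norm(X);Z=np.array([0,0,1.])
def N(p):return -np.sin(p)*X+np.cos(p)*Z
def pred(p):
    n=N(p);w=np.cross(n,d);w=np.array([w@A,w@B]);w/=np.linalg.norm(w);ci=abs(n@d);return np.degrees(np.arctan2(w[1],w[0]))%180,ci+4/68*np.sqrt(1-ci**2)
print('measured',np.degrees(th)%180,mi/ma)
for p in range(34,62,3):print(p,np.round(pred(np.radians(p)),3))
h=loc(np.array([(292,235)]))[0];r=68/ma*1000
print('hinge->centre mm in view',((np.array(e[0])-h)*r/1000).round(1))
for p in range(34,62,3):
    q=np.radians(p);v=38*(np.cos(q)*X+np.sin(q)*Z)+2*N(q);print(p,np.round([v@A,v@B],1))
E
python3 ell.py
```

```text
axes 29.85055160522461 59.72393798828125 0.4998088306079506 dist 1138.5719410086897 major [-0.46039888  0.88771216]
measured 117.41284942626953 0.4998088306079506
34 [136.703   0.635]
37 [133.278   0.62 ]
40 [129.946   0.604]
43 [126.709   0.586]
46 [123.566   0.566]
49 [120.513   0.545]
52 [117.548   0.523]
55 [114.666   0.499]
58 [111.863   0.475]
61 [109.135   0.449]
hinge->centre mm in view [-26.9  26.5]
34 [-30.2  19.9]
37 [-28.9  21. ]
40 [-27.6  22. ]
43 [-26.2  23. ]
46 [-24.8  23.9]
49 [-23.2  24.8]
52 [-21.7  25.5]
55 [-20.   26.2]
58 [-18.3  26.9]
61 [-16.5  27.4]
```

The axis direction gives 52°, and the top-view fit and the aspect give 53–55°. So the handle should be nose-up only about 7.4°. I'll correct and re-check here.

>>> drive_tool --rows '[{"dp": [0, 0, 0], "rotation": [0, -0.065, 0], "hand": -1}, {"dp": [0, 0, 0], "rotation": [0, -0.065, 0], "hand": -1}, {"dp": [0, 0, 0], "rotation": [0, 0, 0], "hand": -1}, {"dp": [0, 0, 0], "rotation": [0, 0, 0], "hand": -1}, {"dp": [0, 0, 0], "rotation": [0, 0, 0], "hand": -1}]'

```text
t: 14.33
tcp_pos: [485.6, 376.7, 167.6]
tcp_rot: [-180.0, -7.5, 60.8]
contact_force: [-0.0, 0.7, -1.6]
gripper_width: 15.7
finger_force: 40.0
```

```bash
python3 ell.py | head -12; python3 - <<'E'
from face import *
T=tool();g=T[:3,3]+T[:3,0]*135-T[:3,2]*24
run('f4s',g,('side',),drop=(255,205))
E
```

```text
axes 32.79742431640625 58.507957458496094 0.5605634812952037 dist 1162.2350694473876 major [-0.56216466  0.82702533]
measured 124.20563125610352 0.5605634812952037
34 [136.294   0.644]
37 [132.846   0.629]
40 [129.496   0.612]
43 [126.245   0.594]
46 [123.09    0.575]
49 [120.03    0.554]
52 [117.061   0.531]
55 [114.179   0.508]
58 [111.379   0.483]
61 [108.655   0.457]
side [ 90.4 263.7] ell [ 91.  261.9] [16.79 29.56]
tilt deg 43.87 face [557.4 487.6 205.1] rms 0.75
face in tool [136.    8.4 -19.9] tcp [485.5 376.4 167.6] [-179.99   -7.46   60.73]
```

Tilt is now 45° (axis) to 48° (aspect). I'll keep it, turn back to yaw 0 and carry the mirror to just above the view point.

>>> drive_tool --rows '[{"dp": [0, 0, 0], "rotation": [-0.0153, 0, 0.1167], "hand": -1}, {"dp": [0, 0, 0], "rotation": [-0.0153, 0, 0.1167], "hand": -1}, {"dp": [0, 0, 0], "rotation": [-0.0153, 0, 0.1167], "hand": -1}, {"dp": [0, 0, 0], "rotation": [-0.0153, 0, 0.1167], "hand": -1}, {"dp": [0, 0, 0], "rotation": [-0.0153, 0, 0.1167], "hand": -1}, {"dp": [0, 0, 0], "rotation": [-0.0153, 0, 0.1167], "hand": -1}, {"dp": [0, 0, 0], "rotation": [-0.0153, 0, 0.1167], "hand": -1}, {"dp": [0, 0, 0], "rotation": [-0.0153, 0, 0.1167], "hand": -1}, {"dp": [0, 0, 0], "rotation": [-0.0153, 0, 0.1167], "hand": -1}, {"dp": [0, 0, 0], "rotation": [0, 0, 0], "hand": -1}]'

```text
t: 15.27
tcp_pos: [485.8, 376.5, 168.0]
tcp_rot: [-180.0, -7.5, -0.2]
contact_force: [-0.1, 0.4, -1.5]
gripper_width: 15.4
finger_force: 40.0
```

>>> drive_tool --rows '[{"dp": [0.002, 0.015, 0], "rotation": [0, 0, 0], "hand": -1}, {"dp": [0.002, 0.03, 0], "rotation": [0, 0, 0], "hand": -1}, {"dp": [0.002, 0.03, 0], "rotation": [0, 0, 0], "hand": -1}, {"dp": [0.002, 0.03, 0], "rotation": [0, 0, 0], "hand": -1}, {"dp": [0.002, 0.03, 0], "rotation": [0, 0, 0], "hand": -1}, {"dp": [0.002, 0.03, 0], "rotation": [0, 0, 0], "hand": -1}, {"dp": [0.002, 0.03, 0], "rotation": [0, 0, 0], "hand": -1}, {"dp": [0.002, 0.03, 0], "rotation": [0, 0, 0], "hand": -1}, {"dp": [0.002, 0.03, 0], "rotation": [0, 0, 0], "hand": -1}, {"dp": [0.002, 0.03, 0], "rotation": [0, 0, 0], "hand": -1}, {"dp": [0.002, 0.03, 0], "rotation": [0, 0, 0], "hand": -1}, {"dp": [0.002, 0.03, 0], "rotation": [0, 0, 0], "hand": -1}]'

```text
t: 16.27
tcp_pos: [509.8, 30.0, 171.6]
tcp_rot: [180.0, -7.5, 0.3]
contact_force: [0.8, -0.2, -1.6]
gripper_width: 15.7
finger_force: 40.0
```

>>> drive_tool --rows '[{"dp": [0, 0.015, 0], "rotation": [0, 0, 0], "hand": -1}, {"dp": [0, 0.01, 0], "rotation": [0, 0, 0], "hand": -1}, {"dp": [0, 0.005, 0], "rotation": [0, 0, 0], "hand": -1}, {"dp": [0, 0, 0], "rotation": [0, 0, 0], "hand": -1}, {"dp": [0, 0, 0], "rotation": [0, 0, 0], "hand": -1}, {"dp": [0, 0, 0], "rotation": [0, 0, 0], "hand": -1}]'

```text
t: 16.77
tcp_pos: [510.1, 2.6, 171.4]
tcp_rot: [180.0, -7.5, 0.1]
contact_force: [0.4, -1.5, -2.1]
gripper_width: 16.0
finger_force: 40.0
```

```bash
python3 - <<'E'
from face import *
T=tool();g=T[:3,3]+T[:3,0]*135-T[:3,2]*27
for n in(('top','side'),('top',),('side',)): run('f5'+''.join(n),g,n)
E
```

```text
top [237.2 150. ] ell [236.8 150. ] [20.13 24.11]
side [220.8 161.1] ell [243.9 163.1] [29.94 66.78]
tilt deg 17.14 face [637.1   3.6 223.8] rms 22.53
face in tool [132.7  -0.7 -35.4] tcp [510.1   2.6 171.4] [ 1.7997e+02 -7.4800e+00  1.6000e-01]
top [237.2 150. ] ell [236.8 150. ] [20.08 24.11]
tilt deg 49.42 face [614.5   1.3 320. ] rms 0.98
face in tool [ 122.7    1.7 -133.7] tcp [510.2   2.6 171.5] [ 1.7997e+02 -7.4700e+00  1.5000e-01]
side [220.8 161.1] ell [236.8 160. ] [24.73 54.13]
tilt deg -0.64 face [148.8 419.2 610.3] rms 4.74
face in tool [-300.1 -417.4 -482.3] tcp [510.2   2.5 171.4] [ 1.7997e+02 -7.4700e+00  1.5000e-01]
```

The head's top-view centre is 0.4 px from the prediction, so the face offset is confirmed. Trim the tilt by −1.5° and settle onto the view point.

>>> drive_tool --rows '[{"dp": [0, 0, 0], "rotation": [0, -0.026, 0], "hand": -1}, {"dp": [-0.001, -0.0025, 0.0053], "rotation": [0, 0, 0], "hand": -1}, {"dp": [-0.001, -0.0025, 0.0053], "rotation": [0, 0, 0], "hand": -1}, {"dp": [-0.001, -0.0025, 0.0053], "rotation": [0, 0, 0], "hand": -1}, {"dp": [-0.001, -0.0025, 0.0053], "rotation": [0, 0, 0], "hand": -1}, {"dp": [0, 0, 0], "rotation": [0, 0, 0], "hand": -1}, {"dp": [0, 0, 0], "rotation": [0, 0, 0], "hand": -1}, {"dp": [0, 0, 0], "rotation": [0, 0, 0], "hand": -1}, {"dp": [0, 0, 0], "rotation": [0, 0, 0], "hand": -1}, {"dp": [0, 0, 0], "rotation": [0, 0, 0], "hand": -1}, {"dp": [0, 0, 0], "rotation": [0, 0, 0], "hand": -1}, {"dp": [0, 0, 0], "rotation": [0, 0, 0], "hand": -1}]'

```text
t: 17.97
tcp_pos: [508.6, 11.4, 150.1]
tcp_rot: [180.0, -6.0, 0.0]
contact_force: [0.0, 0.0, -1.3]
gripper_width: 15.8
finger_force: 40.0
```

```bash
python3 - <<'E'
from face import *
T=tool();g=T[:3,3]+T[:3,0]*133.4-T[:3,2]*28
F=T[:3,3]+T[:3,0]*135.5-T[:3,2]*27;print('face est',F.round(1))
run('f6',g,('top',))
c=cam('wrist')
# rack still home? code plate / rear edge seen in wrist view
I=c['image'];print(proj(c,[[640.4,11.7,41],[623.5,75.8,40],[623.5,-52.8,40]]).round(0))
c=cam('side');u=proj(c,g)[0];x0,y0=np.int32(u)-32;I=c['image'][y0:y0+64,x0:x0+64]
m=(I.max(2)<110).astype(np.uint8)
for r in m[::3]:print(''.join('#' if v else '.' for v in r))
E
```

```text
face est [640.6  11.6 191.2]
top [234.7 152.6] ell [234.6 152.3] [20.05 23.31]
tilt deg 45.81 face [618.6   9.1 279.8] rms 1.37
face in tool [ 122.9    2.6 -117.4] tcp [508.6  11.4 150.1] [ 1.7995e+02 -6.0000e+00  5.0000e-02]
[[256.  42.]
 [179.  64.]
 [334.  64.]]
......#.....#......#....................................########
........................................................########
.......#.................................................#######
####....................................................########
####....................................................########
#####..............................................####...######
##....................................................######..##
......................................................##########
.........................#############................##########
.......................##################............###########
......................#####################.......##############
.......................#########################################
........................########################################
..........................######################################
..............................##################################
....................................############################
.......................................######################.##
...........................................###########...#######
................................................#########..#####
....................................................############
...............................####........................#####
...............................####...###..................#####
```

```bash
python3 -c "
from bench import arm
s=arm.sense();print(s['tcp_pos'],s['dq'].round(2),s['finger_force']);print(arm.close_job())"
```

```text
[508.53765123  11.49808031 150.00065598] [ 0.04  0.12 -0.02  0.03  0.01  0.02] 39.99930560588837
the job is handed in; nothing more can be done
None
```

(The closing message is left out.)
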